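# Hone both decks of a V-engine crankcase

### The arm

A 6-joint arm with a two-finger parallel gripper is mounted at the origin on a cart in front of the work surface, level with it; the furniture and walls round the work are solid. World frame = base frame: x ahead of the robot, y to its left, z up, the work surface at z = 0. Lengths are in m, angles in degrees, forces in N, time in s.
With the tool pointing down it reaches from about 0.4 to 0.825 m from the base axis. Payload 7 kg.
Tool frame: the origin (TCP) lies at the very end of the fingers, on their centre line; the grasp point (between the pads) lies 19 mm behind it (ctrl.grip_depth is the distance from the TCP to the grasp point, in m); z points along the fingers, y is the line along which they close (so a half turn about z gives the same grasp; the last joint's range is limited). The gripper opens to 88 mm and grips with 3 to 60 N. Pads are 19 mm wide; open, the fingers measure 130 mm over their backs; the gripper's body (78 mm by 193 mm) begins 47 mm behind the grasp point.
Start: joints at [16.507, 20.546, 0.682, 0, -70.136, -16.507], TCP at [0.675, -0, 0.227] pointing down, gripper open.
Joint ranges: [-176.03, 176.03], [-82.01, 121.73], [-58.28, 71.71], [-173.87, 95.51], [-174.79, -0.11], [-173.66, 173.66]. Speed limits (degrees/s): [136.94, 136.94, 172.46, 180, 180, 180].

### API

Orientations are given as [roll, pitch, yaw] about the fixed x, y, z axes, in that order (R = Rz(yaw) Ry(pitch) Rx(roll)).
In Python, from plant import get_obs, eyes, ctrl, spotter gives the robot as it stands.
- The arm moves only by the shell command python3 -m crank 'ROWS'. ROWS is JSON, one flat list of numbers, 7 for each row, row after row: the turn, a rotation vector about the tool's x, y, z in rad, then the shift along the tool's x, y, z in mm, then the opening, from 0 (shut) to 1 (fully open). A call has 1 to 5 rows; each row shifts and turns the commanded pose from where the row before left it, along the tool's axes as they then stand; what a row does not reach is not made up. A row lasts 1/8 s, in which the tool goes at most 62.5 mm and 10.7 degrees, less where a joint would pass 70% of its speed; a pose out of reach is approached as far as the arm can. A call is refused whole if a number of a shift passes 62.5 or a number of a turn 0.188, either way. A call with a gripper value outside its range is refused whole. The fingers move at their own pace and stop on an object; the grip force is fixed at half the most. Time passes only in rows, so rows that do not move let the fingers close. It gives the time, the measured TCP pose, the force, the opening and the grip force at its end, in the units of the state.
- get_obs(): the state, without advancing time (a new reading comes with each control period).
- eyes.snapshot(name): name is "scene" or "side" or "wrist"; returns the picture (420x560x3 uint8, blue, green, red); there is no depth.
- eyes.camera_model(name): a dict with "fx", "fy", "cx", "cy" (pixels), "extrinsics" (4x4, takes a point from camera to world coordinates). Camera axes: x right, y down, z forward; pixel columns grow to the right and rows downward; lengths in m; the calibration is good to about 2 mm. A picture is of the moment at which its call begins: read the wrist's pose just before it. camera_model takes no time and is no camera call; for the wrist camera it gives the pose at the moment of the call.
- ctrl.close_job(): hands the job in; it is judged then, once.
Trained networks look in the newest picture that a camera, given by its name, has taken for a name from the list of things; names that differ only in an ending like _2 or _b are one class to them, and where a whole thing is asked for, a point or a joint stands for the part that bears it (a point fixed in the world has none). Each returns a list of dicts, best first, with "p" (0 to 1); they miss things now and then, are a little off and sometimes report something else, mostly with a low value. They report only what shows in the picture. A call takes as long as a camera call. They do not tell look-alikes from the thing itself.
- spotter.outline_of(camera, target): "region" (420x560 bool, what is visible of it) and "rect" ([left, top, width, height] in pixels, round what is visible of it).
- spotter.place_of(camera, target): "location" ([column, row] in pixels: a listed point, or the origin of a listed thing).
The state is a dict: "clock": time; "joint_pos": joint angles; "qvel": joint speeds; "tau": joint torques, N m; "tool_pos": TCP position; "orientation": TCP orientation; "force": force on the tool from outside, world axes, zero at the start; "moment": the same for the moment, N m; "opening": finger opening in m; "gripper_force": force on a finger pad.
Only numpy, scipy, OpenCV 4.12 (cv2) and the standard library are available. Lean on these libraries where they do the work, as an engineer would, in place of code of your own. Each camera call takes 0.05 s, during which the arm holds its last target. There are 200 camera calls.

### The job

First move the white oil bottle out of the way and stand it on the black mat. Then take the sprung honing block from its tray and draw it lengthwise once along the middle of each sloping deck of the crankcase, the red-edged deck first and then the blue-edged one: set it down flat with its end level with the deck's end at the round cover, press until the orange sole is about half-way in, keep that pressure without a break right to the deck's other end, and only there lift off. Finally stand the block back in its tray, and leave the other things where they are.

Things in the scene. Friction and masses are not known exactly. Their poses are not given: they have to be found in the camera images.
- crankcase: grey cast crankcase of a small V engine, fixed, 210 x 150 mm at its bottom flange, about 175 mm wide over the banks, 111 mm high. Origin: centre of its underside; x along the crankshaft, z up. Dark round cover at its -x end (to x = -116 mm), shaft stub at +x (to 111 mm). The banks' flat top faces (decks) slope outward and down at 30 degrees, like a roof, with a V valley between
- deck_red: flat bright deck with red painted edge, on the crankcase's +y bank, 200 x 64 mm, fixed. Origin: centre of the face, 95 mm above the bench; x along its length, away from the round cover; y across it, outward and down; z outward normal, 30 degrees from vertical. The dark bores are flush: the face is flat all over
- deck_blue: the same kind of deck with the blue painted edge, on the crankcase's -y bank. Origin: centre of the flat face, 95 mm above the bench; x along its 200 mm length (away from the round cover), y across it (inward and up), z outward normal, 30 degrees from vertical
- honing_block: sprung honing block, loose, 0.33 kg, 90 (x) x 44 (y) x 70 mm high, ends alike. From below: dark and orange sole 14 mm thick, spring gap 12 mm, aluminium plate (z = 26 to 34 mm, 40 mm wide), wooden grip ridge 84 x 28 mm (z = 34 to 70 mm), held across its 28 mm. Origin: centre of the underside with the spring at rest, z up; pressed in by q, it lies q below the face
- sole (a joint): how far the sole is pushed into the honing block (m): 0 at rest, 0.012 at its stop. Spring: 3.6 N to start it moving, then 0.8 N per mm (about 8.4 N half-way, at 0.006)
- rest_tray: grey open tray of the honing block, fixed, 126 (x) x 82 (y) x 18 mm high outside, walls and floor 5 mm thick. Origin: centre of its underside. The block starts in it, its length nearly along the tray's
- mat: black square rubber mat with a yellow border, fixed, 130 x 130 x 3 mm; origin: centre of its underside
- bottle: white oil bottle, loose, 0.25 to 0.46 kg, 52 (x) x 90 (y) x 200 mm high, upright close beside one bank, in the way of a tilted gripper. Body to z = 160 mm (46 mm in x), neck 35 mm wide, round cap 43 mm across at z = 174 to 200 mm, where it can be held from above. Origin: centre of its underside
- tub: orange round tub, loose, 68 mm diameter, 22 mm high, beside the other bank; leave it. Origin: centre of its underside
- spray_can: tall spray can, loose, 66 mm diameter, 225 mm high, behind the crankcase; leave it. Origin: centre of its underside
- cap: blue round plastic cap, loose, 66 mm diameter, 60 mm high, to the right near the bench's front edge; leave it. Origin: centre of its underside
- block_steel: brown steel block, loose, 45 x 56 x 42 mm, behind and to the right of the crankcase; leave it. Origin: centre of its underside
There are look-alikes about, which are no part of the job. Of the things like the honing_block, leave any that is pink or turquoise; of the rest the larger one is meant.

How it is judged:
By the outcome, as a careful person would: the job done as asked, in the order asked, and still so for the second after the job is handed in, with the robot touching nothing.
It also fails if it takes over 72 s, if anything falls off the work surface, if the arm or the gripper's body presses on something with over 40 N, if the wrist force passes 120 N, or if a joint passes its speed limit or range.

## Working session

There is one attempt and no reset: what is moved stays moved. The work goes in short steps, Python scripts to look and compute and a shell command to move; the robot and the scene stay as the last step left them, time stands still between calls to the robot, and variables do not carry over. Pictures are saved under pics/ and viewed, at most 13 in all, crops included, and the job is handed in when it is done.

```bash
ls; mkdir -p pics; python3 - <<'E'
from plant import get_obs, eyes, ctrl, spotter
import cv2,numpy as np
for c in ("scene","side","wrist"):
    im=eyes.snapshot(c); cv2.imwrite(f"pics/{c}0.png",im)
    m=eyes.camera_model(c); print(c,m["fx"],m["cx"],m["cy"],np.round(m["extrinsics"],3).tolist())
    for t in ["crankcase","deck_red","deck_blue","honing_block","rest_tray","mat","bottle","tub","spray_can","cap","block_steel"]:
        print(t,[(np.round(d["location"]).tolist(),round(d["p"],2)) for d in spotter.place_of(c,t)])
print(get_obs())
E
```

```text
pics
scene 459.37655620901234 283.6714004379409 212.01314658913978 [[-0.869, -0.199, 0.453, -0.172], [-0.495, 0.335, -0.802, 1.175], [0.008, -0.921, -0.39, 0.74], [0.0, 0.0, 0.0, 1.0]]
crankcase [([294.0, 245.0], 0.77), ([193.0, 307.0], 0.73)]
deck_red [([284.0, 228.0], 0.75)]
deck_blue [([305.0, 221.0], 0.53)]
honing_block [([326.0, 211.0], 0.84), ([300.0, 201.0], 0.72), ([356.0, 206.0], 0.6), ([363.0, 195.0], 0.51)]
rest_tray [([322.0, 217.0], 0.46)]
mat [([283.0, 230.0], 0.74), ([196.0, 304.0], 0.72)]
bottle [([259.0, 264.0], 0.63)]
tub []
spray_can []
cap [([348.0, 231.0], 0.78)]
block_steel [([284.0, 215.0], 0.57), ([193.0, 305.0], 0.29)]
side 379.048498766086 281.004444697929 211.17216543037895 [[0.993, -0.052, 0.105, 0.469], [-0.117, -0.515, 0.849, -1.22], [0.01, -0.855, -0.518, 0.736], [0.0, 0.0, 0.0, 1.0]]
crankcase [([248.0, 220.0], 0.97)]
deck_red [([253.0, 192.0], 0.68)]
deck_blue [([247.0, 208.0], 0.98)]
honing_block [([248.0, 373.0], 0.94), ([318.0, 290.0], 0.9), ([250.0, 326.0], 0.69)]
rest_tray [([269.0, 284.0], 0.92)]
mat [([261.0, 172.0], 0.62)]
bottle [([262.0, 202
[... 557 characters left out ...]
ck_steel []
{'clock': 1.8, 'joint_pos': array([ 1.65043569e+01,  2.05468041e+01,  6.83111366e-01, -6.58214686e-04,
       -7.01350775e+01, -1.65059293e+01]), 'qvel': array([-0.06254957, -0.03274052,  0.0483501 ,  0.04019033,  0.09354459,
        0.05415101]), 'tau': array([ 1.12128560e-03, -5.82377136e+01,  2.93302399e+01,  7.00255349e+00,
        1.22888619e-02,  2.48271641e-05]), 'tool_pos': array([ 6.74992217e-01, -4.02119776e-05,  2.26562929e-01]), 'orientation': array([-1.79998997e+02,  9.42930274e-04, -9.00017961e+01]), 'force': array([-0.66319973, -0.23187524, -0.86248703]), 'moment': array([ 0.01096803,  0.03047381, -0.04042417]), 'gripper_force': 0.0, 'opening': 0.08755029962558716}
```

View pics/scene0.png

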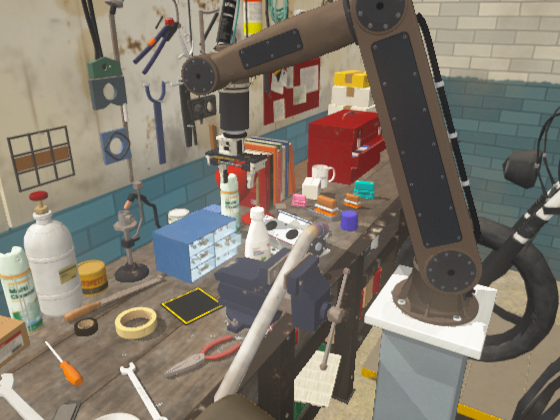

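View pics/side0.png

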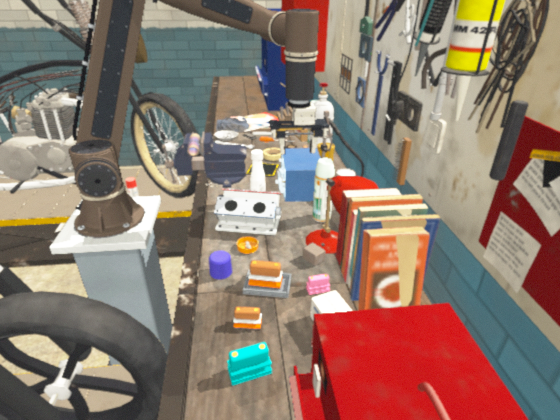

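View pics/wrist0.png

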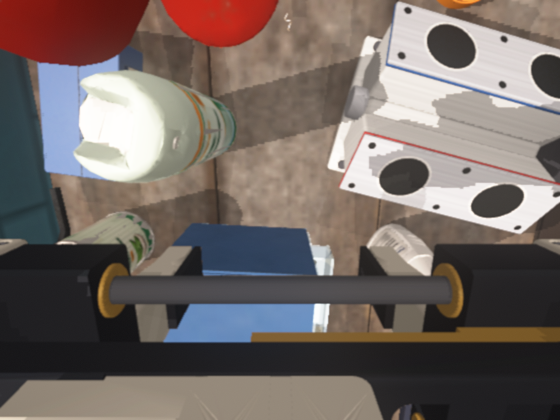

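Scene: bottle at (258,235), mat at (195,305), steel shelf/cabinet beside it. Side: honing-block candidates: orange in tray (266,275), smaller orange (248,318), turquoise (250,362), pink (318,285). I choose the one in the tray (266,275). The wrist view shows decks: red (440,180), blue (500,60), shaft stub (360,95), bottle cap (395,245).

```bash
cat > h.py <<'E'
import numpy as np, cv2
from scipy.spatial.transform import Rotation as R
from plant import get_obs, eyes, ctrl, spotter
def ray(m,px):
    E=np.array(m["extrinsics"]); d=E[:3,:3]@[(px[0]-m["cx"])/m["fx"],(px[1]-m["cy"])/m["fy"],1]
    return E[:3,3],d/np.linalg.norm(d)
def atz(m,px,z):
    o,d=ray(m,px); return (o+d*(z-o[2])/d[2])
def tri(rs):
    A=sum(np.eye(3)-np.outer(d,d) for o,d in rs); b=sum((np.eye(3)-np.outer(d,d))@o for o,d in rs)
    p=np.linalg.solve(A,b); return p,[np.linalg.norm(np.cross(p-o,d)) for o,d in rs]
def proj(m,p):
    E=np.array(m["extrinsics"]); q=E[:3,:3].T@(np.asarray(p)-E[:3,3]); return np.array([m["fx"]*q[0]/q[2]+m["cx"],m["fy"]*q[1]/q[2]+m["cy"]])
def toolR(): return R.from_euler("xyz",get_obs()["orientation"],degrees=True)
E
python3 - <<'E'
from h import *
S,D,W=[eyes.camera_model(c) for c in("scene","side","wrist")]
np.set_printoptions(precision=3,suppress=True)
print("red",tri([ray(D,(253,192)),ray(W,(449,192))]),tri([ray(S,(284,228)),ray(W,(449,192))]))
print("blue",tri([ray(D,(247,208)),ray(W,(500,60))]))
print("crank",atz(D,(248,220),0),atz(W,(429,129),0))
print("wrist corners", [atz(W,p,z) for p,z in[((398,3),.111),((362,135),.111),((341,188),.079),((520,230),.079)]])
print("bottle",tri([ray(D,(262,202)),ray(S,(259,264))]),atz(S,(259,264),0),atz(D,(262,202),0),atz(W,(383,253),0))
print("cap tops",tri([ray(S,(257,210)),ray(D,(257,152))]))
print("mat",atz(S,(196,304),0),atz(D,(261,172),0),[atz(S,p,.003) for p in((162,305),(199,289),(222,307),(183,326))])
print("block",tri([ray(S,(326,211)),ray(D,(269,284))]),"tray",atz(D,(269,284),0),atz(S,(322,217),0))
print("small",atz(D,(250,326),0),"tub",atz(D,(247,249),0),"cap",atz(D,(225,273),0),"steel",atz(D,(313,256),0),"can",atz(D,(320,214),0))
E
```

```text
red (array([ 0.513, -0.012,  0.089]), [np.float64(0.0035627954938868786), np.float64(0.003562795493887008)]) (array([ 0.508, -0.017,  0.099]), [np.float64(0.007685367565536943), np.float64(0.007685367565536851)])
blue (array([ 0.488, -0.129,  0.092]), [np.float64(0.0029826337697989452), np.float64(0.0029826337697988407)])
crank [ 0.493 -0.062  0.   ] [ 0.495 -0.069  0.   ]
wrist corners [array([ 0.584, -0.165,  0.111]), array([ 0.604, -0.065,  0.111]), array([ 0.614, -0.012,  0.079]), array([0.423, 0.032, 0.079])]
bottle (array([ 0.55 ,  0.065, -0.003]), [np.float64(0.00360695292097096), np.float64(0.0036069529209707125)]) [0.542 0.072 0.   ] [0.553 0.063 0.   ] [0.536 0.092 0.   ]
cap tops (array([0.538, 0.087, 0.198]), [np.float64(0.0016695311347597608), np.float64(0.0016695311347597662)])
mat [0.572 0.352 0.   ] [0.569 0.336 0.   ] [array([0.647, 0.407, 0.003]), array([0.611, 0.291, 0.003]), array([0.498, 0.331, 0.003]), array([0.534, 0.45 , 0.003])]
block (array([ 0.534, -0.422,  0.012]), [np.float64(0.002962865693170251), np.float64(0.0029628656931703504)]) tray [ 0.538 -0.407  0.   ] [ 0.529 -0.381  0.   ]
small [ 0.477 -0.555  0.   ] tub [ 0.482 -0.235  0.   ] cap [ 0.413 -0.346  0.   ] steel [ 0.687 -0.293  0.   ] can [ 0.76  -0.048  0.   ]
```

```bash
python3 - <<'E'
from h import *
import cv2
S,D,W=[eyes.camera_model(c) for c in("scene","side","wrist")]
np.set_printoptions(precision=3,suppress=True)
for p in [(286,200),(320,200),(285,172)]: print("cab side",p,atz(D,p,0))
for p in [(155,270),(200,296),(242,262)]: print("cab scene",p,atz(S,p,0))
print("cab top", tri([ray(S,(242,222)),ray(D,(285,152))]), atz(W,(190,225),.13),atz(W,(310,228),.13))
for p in [(245,182),(208,182),(222,328),(280,325)]: print("vise",atz(D,p,0) if p[1]<200 else atz(S,p,0))
print("vise top",tri([ray(S,(232,260)),ray(D,(240,146))]))
a=cv2.imread("pics/scene0.png")[170:340,140:380]; b=cv2.imread("pics/side0.png")[130:330,180:350]
a=cv2.resize(a,(560,397)); b=cv2.resize(b,None,fx=397/200,fy=397/200)
o=np.hstack([a,b]); cv2.imwrite("pics/c1.png",cv2.resize(o,(800,int(397*800/o.shape[1]))))
E
```

```text
cab side (286, 200) [0.648 0.07  0.   ]
cab side (320, 200) [0.782 0.056 0.   ]
cab side (285, 172) [0.677 0.325 0.   ]
cab scene (155, 270) [0.805 0.271 0.   ]
cab scene (200, 296) [0.588 0.315 0.   ]
cab scene (242, 262) [0.597 0.089 0.   ]
cab top (array([0.619, 0.094, 0.167]), [np.float64(0.0350398496500947), np.float64(0.0350398496500948)]) [0.753 0.01  0.13 ] [0.649 0.013 0.13 ]
vise [0.493 0.242 0.   ]
vise [0.336 0.258 0.   ]
vise [0.445 0.403 0.   ]
vise [0.321 0.316 0.   ]
vise top (array([0.48 , 0.301, 0.141]), [np.float64(2.0200569319701903e-05), np.float64(2.0200569319686378e-05)])
```

View pics/c1.png

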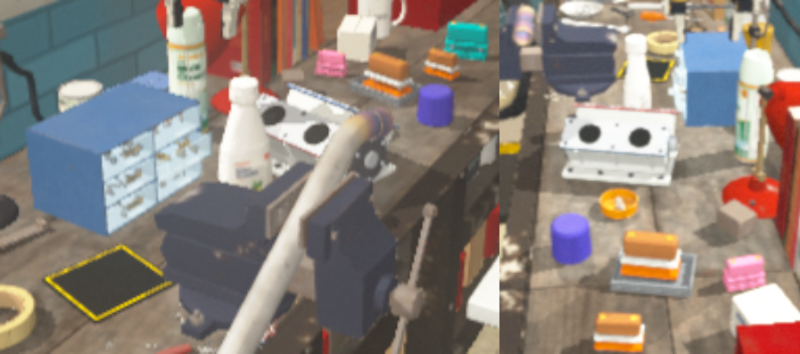

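Chosen: orange block in tray; rejected the small one, pink and turquoise. The cabinet is 13 cm high behind x≈0.64 and the vise is up to 14 cm at x<0.49. Next I look from above the crankcase.

```bash
python3 -m crank '[0,0,0,-7,43,-43,1,0,0,0,-7,43,-43,1,0,0,0,-7,43,-43,1,0,0,0,-7,43,-43,1,0,0,0,0,0,0,1]'
cat > look.py <<'E'
from h import *
import sys
np.set_printoptions(precision=3,suppress=True)
n=sys.argv[1]
W=eyes.camera_model("wrist"); im=eyes.snapshot("wrist"); cv2.imwrite(f"pics/{n}.png",im)
np.save(f"pics/{n}.npy",W,allow_pickle=True)
Z=dict(deck_red=.095,deck_blue=.095)
for t in sys.argv[2:]:
    print(t,[(np.round(d["location"]).tolist(),round(d["p"],2),atz(W,d["location"],Z.get(t,0))) for d in spotter.place_of("wrist",t)])
print(get_obs()["clock"])
E
python3 look.py w1 deck_red deck_blue bottle crankcase
```

```text
clock: 2.42
tool_pos: [0.5021, 0.0281, 0.4041]
orientation: [-179.5, 0.2, -89.9]
force: [1.5, -0.1, -0.8]
opening: 0.0878
gripper_force: 0.0
deck_red [([274.0, 146.0], 0.75, array([ 0.514, -0.015,  0.095]))]
deck_blue [([292.0, 62.0], 0.73, array([ 0.489, -0.13 ,  0.095]))]
bottle [([263.0, 200.0], 0.89, array([0.538, 0.089, 0.   ]))]
crankcase [([286.0, 108.0], 0.66, array([ 0.495, -0.075,  0.   ]))]
2.675
```

View pics/w1.png

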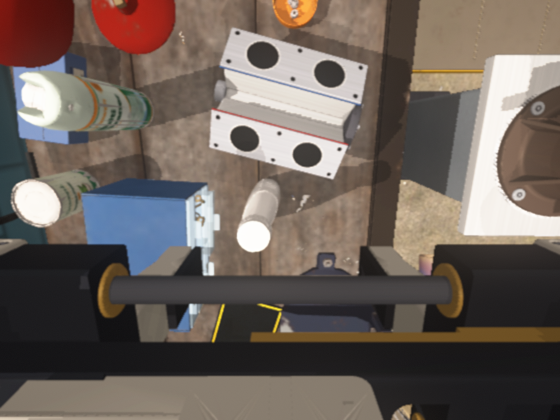

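Wrist: cap top at (255,237), red deck centre (274,143), blue deck (298,67), cover at (352,122) nearest the robot.

```bash
python3 - <<'E'
from h import *
np.set_printoptions(precision=4,suppress=True)
W=eyes.camera_model("wrist"); eyes.snapshot("wrist"); 
print("cap",atz(W,(255,237),.2))
c30,s30=np.cos(np.pi/6),.5
for t,sg in(("deck_red",1),("deck_blue",-1)):
    r=spotter.outline_of("wrist",t)[0]
    m=r["region"].astype(np.uint8); cs=max(cv2.findContours(m,0,2)[0],key=cv2.contourArea)
    # quad: fit deck rectangle by IoU
    from scipy.optimize import minimize
    def poly(p):
        x,y,yaw,z=p; u=np.array([np.cos(yaw),np.sin(yaw),0]); h=np.array([-np.sin(yaw),np.cos(yaw),0])
        v=h*c30+np.array([0,0,-.5*sg]); C=np.array([x,y,z])
        return np.array([proj(W,C+a*u*.1+b*v*.032) for a,b in((1,1),(1,-1),(-1,-1),(-1,1))])
    def cost(p):
        k=np.zeros(m.shape,np.uint8); cv2.fillPoly(k,[np.round(poly(p)*16).astype(np.int32)],1,shift=4)
        return -(k&m).sum()/max(1,(k|m).sum())
    p0=[.514,-.015,-.22,.095] if sg>0 else [.489,-.13,-.22,.095]
    f=lambda q:cost([q[0]/10,q[1]/10,q[2],.095])
    best=minimize(f,[p0[0]*10,p0[1]*10,p0[2]],method="Nelder-Mead",options=dict(initial_simplex=[[p0[0]*10+a,p0[1]*10+b,p0[2]+c] for a,b,c in((0,0,0),(.1,0,.0),(0,.1,0),(-.03,-.03,.06))]))
    print(t,best.x[:2]/10,np.degrees(best.x[2]),best.fun, m.sum())
print(get_obs()["clock"])
E
```

```text
cap [0.5335 0.0861 0.2   ]
deck_red [0.5598 0.0541] -29.411833483382264 0.0 5259
deck_blue [ 0.4942 -0.2157] 1.973521294339485 0.0 6183
2.825<stdin>:17: RuntimeWarning: overflow encountered in scalar negative
```

```bash
cat > fit.py <<'E'
from h import *
from scipy.optimize import minimize
def fit(W,m,sg,p0,z=.095):
    m=m.astype(bool)
    def cost(q):
        x,y,yaw=q[0]/10,q[1]/10,q[2]; u=np.array([np.cos(yaw),np.sin(yaw),0]); v=np.array([-np.sin(yaw)*.866,np.cos(yaw)*.866,-.5*sg]); C=np.array([x,y,z])
        P=np.array([proj(W,C+a*u*.1+b*v*.032) for a,b in((1,1),(1,-1),(-1,-1),(-1,1))])
        k=np.zeros(m.shape,np.uint8); cv2.fillPoly(k,[np.round(P*16).astype(np.int32)],1,shift=4); k=k>0
        return -float((k&m).sum())/float((k|m).sum())
    a=[p0[0]*10,p0[1]*10,p0[2]]
    b=minimize(cost,a,method="Nelder-Mead",options=dict(initial_simplex=[[a[0]+i,a[1]+j,a[2]+k] for i,j,k in((0,0,0),(.1,0,0),(0,.1,0),(-.03,-.03,.06))]))
    return b.x[:2]/10,np.degrees(b.x[2]),b.fun
E
python3 - <<'E'
from fit import *
np.set_printoptions(precision=4,suppress=True)
for c in ("wrist","side"):
    W=eyes.camera_model(c); eyes.snapshot(c)
    for t,sg,p0 in(("deck_red",1,(.514,-.015,-.22)),("deck_blue",-1,(.489,-.13,-.22))):
        print(c,t,fit(W,spotter.outline_of(c,t)[0]["region"],sg,p0))
print(get_obs()["clock"],get_obs()["tool_pos"])
E
```

```text
wrist deck_red (array([ 0.5109, -0.0162]), np.float64(-14.296372306152401), np.float64(-0.9737132352941177))
wrist deck_blue (array([ 0.4844, -0.1246]), np.float64(-14.069395177581804), np.float64(-0.9629265091863517))
side deck_red (array([ 0.5361, -0.0246]), np.float64(-14.578816109911532), np.float64(-0.6949152542372882))
side deck_blue (array([ 0.4858, -0.1287]), np.float64(-11.532580856686405), np.float64(-0.9358974358974359))
3.125 [0.5031 0.0279 0.3984]
```

```bash
python3 -m crank '[0,0,0,-29,-16,40,1,0,0,0,-29,-16,45,1,0,0,0,0,0,60,1,0,0,0,0,0,60,1,0,0,0,0,0,24,1]'; python3 -m crank '[0,0,0,0,0,0,0.1,0,0,0,0,0,0,0.1,0,0,0,0,0,0,0.1,0,0,0,0,0,0,0.1]'
```

```text
clock: 3.75
tool_pos: [0.533, 0.0853, 0.1659]
orientation: [179.7, -0.1, -90.0]
force: [-0.8, -0.4, 0.2]
opening: 0.0876
gripper_force: 0.0
clock: 4.25
tool_pos: [0.5355, 0.0862, 0.1707]
orientation: [-179.9, 0.1, -90.0]
force: [-0.5, 0.3, -0.9]
opening: 0.0531
gripper_force: 0.0
```

```bash
python3 -m crank '[0,0,0,0,0,0,0.1,0,0,0,0,0,0,0.1,0,0,0,0,0,0,0.1]'; python3 -m crank '[0,0,0,0,0,-20,0.1,0,0,0,0,0,-30,0.1,0,0,0,0,0,-40,0.1,0,0,0,0,0,-40,0.1,0,0,0,0,0,-30,0.1]'
```

```text
clock: 4.62
tool_pos: [0.5356, 0.0862, 0.1702]
orientation: [-179.9, 0.0, -90.0]
force: [1.6, 0.1, 3.8]
opening: 0.043
gripper_force: 30.0
clock: 5.25
tool_pos: [0.5344, 0.0859, 0.3304]
orientation: [179.9, 0.0, -90.0]
force: [0.6, 0.6, -3.1]
opening: 0.0426
gripper_force: 30.0
```

```bash
python3 -m crank '[0,0,0,-30,-4,0,0.1,0,0,0,-50,-8,0,0.1,0,0,0,-55,-9,0,0.1,0,0,0,-55,-9,0,0.1,0,0,0,-50,-7,0,0.1]'
python3 - <<'E'
from h import *
np.set_printoptions(precision=3,suppress=True)
W=eyes.camera_model("scene"); eyes.snapshot("scene")
for r in spotter.outline_of("scene","mat"):
    m=r["region"].astype(np.uint8); c=max(cv2.findContours(m,0,2)[0],key=cv2.contourArea)[:,0]
    P=np.array([atz(W,p,.003)[:2] for p in c],np.float32); print(r["p"],r["rect"],cv2.minAreaRect(P))
im=eyes.snapshot("wrist"); cv2.imwrite("pics/w2.png",im)
E
```

```text
clock: 5.88
tool_pos: [0.5713, 0.3276, 0.3281]
orientation: [179.9, -0.1, -90.0]
force: [0.8, -0.5, -2.3]
opening: 0.043
gripper_force: 30.0
0.8 [162.3, 292.0, 61.7, 32.3] ((0.5752053260803223, 0.3656177520751953), (0.12907540798187256, 0.13513411581516266), 73.05657958984375)
0.33 [337.1, 214.3, 21.5, 17.8] ((0.42379581928253174, -0.3991580009460449), (0.0612325556576252, 0.19069257378578186), 21.391250610351562)
```

View pics/w2.png

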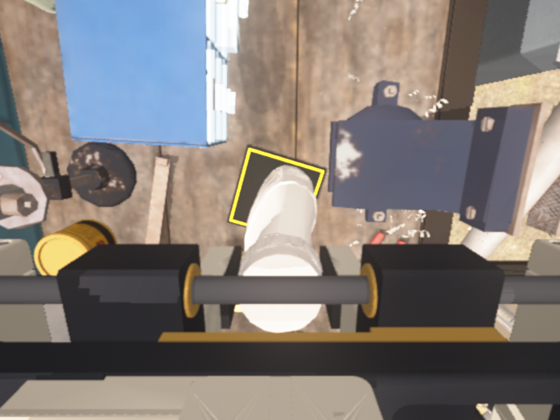

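Wrist: mat corners at (248,148),(325,168),(232,222); bottle hangs over it, vise edge at column 332, clear.

```bash
python3 -m crank '[0,0,0,-20,-1,20,0.1,0,0,0,-17,-1,45,0.1,0,0,0,0,0,45,0.1,0,0,0,0,0,32,0.1,0,0,0,0,0,8,0.1]'; python3 -m crank '[0,0,0,0,0,5,0.1,0,0,0,0,0,2,0.1]'
```

```text
clock: 6.65
tool_pos: [0.5724, 0.3614, 0.176]
orientation: [179.7, -0.2, -90.1]
force: [-0.5, -0.6, -1.8]
opening: 0.0434
gripper_force: 30.0
clock: 6.9
tool_pos: [0.5746, 0.3634, 0.174]
orientation: [-179.9, 0.1, -90.0]
force: [-0.8, -0.1, 2.9]
opening: 0.0431
gripper_force: 30.0
```

```bash
python3 -m crank '[0,0,0,0,0,0,0.9,0,0,0,0,0,0,0.9,0,0,0,0,0,0,0.9]';  python3 -m crank '[0,0,0,0,0,-15,1,0,0,0,0,0,-40,1,0,0,0,0,0,-50,1,0,0,0,0,0,-50,1,0,0,0,50,0,-30,1]'; python3 -m crank '[0,0,0,62,0,0,1,0,0,0,62,0,0,1,0,0,0,62,0,0,1,0,0,0,62,0,0,1,0,0,0,62,0,0,1]';python3 -m crank '[0,0,0,62,0,0,1,0,0,0,62,0,0,1,0,0,0,62,0,0,1,0,0,0,62,0,0,1,0,0,0,62,0,0,1]'
```

```text
clock: 7.28
tool_pos: [0.5742, 0.3632, 0.1733]
orientation: [-180.0, 0.0, -90.0]
force: [-0.2, -0.8, -0.5]
opening: 0.0673
gripper_force: 0.0
clock: 7.9
tool_pos: [0.5744, 0.3146, 0.3607]
orientation: [-179.8, 0.1, -89.8]
force: [2.2, -1.5, -1.5]
opening: 0.0875
gripper_force: 0.0
clock: 8.52
tool_pos: [0.5736, 0.001, 0.3593]
orientation: [-179.9, 0.0, -90.0]
force: [1.5, -0.2, -0.1]
opening: 0.0875
gripper_force: 0.0
clock: 9.15
tool_pos: [0.5737, -0.3091, 0.3592]
orientation: [-179.9, -0.0, -90.0]
force: [2.1, 0.3, 0.0]
opening: 0.0877
gripper_force: 0.0
```

```bash
python3 look.py w3 honing_block rest_tray; python3 - <<'E'
from h import *
np.set_printoptions(precision=3,suppress=True)
W=eyes.camera_model("wrist"); S=eyes.camera_model("scene")
for t,z in(("honing_block",.075),("rest_tray",.018)):
  for r in spotter.outline_of("wrist",t)[:2]:
    c=np.argwhere(r["region"])[:,::-1]; P=np.array([atz(W,p,z)[:2] for p in c],np.float32); print(t,round(r["p"],2),r["rect"],cv2.minAreaRect(P))
im=eyes.snapshot("scene")
print("bottle",[(atz(S,d["location"],.003),round(d["p"],2)) for d in spotter.place_of("scene","bottle")])
E
```

```text
honing_block [([346.0, 11.0], 0.94, array([ 0.477, -0.546,  0.   ])), ([310.0, 110.0], 0.82, array([ 0.527, -0.408,  0.   ])), ([218.0, 84.0], 0.58, array([ 0.672, -0.445, -0.   ]))]
rest_tray [([304.0, 107.0], 0.6, array([ 0.536, -0.412,  0.   ])), ([323.0, 298.0], 0.34, array([ 0.493, -0.07 ,  0.   ]))]
9.3
honing_block 0.84 [323.4, 3.8, 57.2, 20.0] ((0.4801929295063019, -0.5203960537910461), (0.027671849355101585, 0.06592166423797607), 89.77436828613281)
honing_block 0.65 [195.2, 71.2, 45.1, 26.4] ((0.6582669019699097, -0.43600693345069885), (0.05936098471283913, 0.028413373976945877), 8.152474403381348)
rest_tray 0.82 [263.2, 68.9, 94.0, 70.2] ((0.5307603478431702, -0.4126170575618744), (0.08415377140045166, 0.1262757033109665), 76.02265167236328)
rest_tray 0.25 [364.6, 131.8, 52.6, 48.2] ((0.3953513205051422, -0.3395300805568695), (0.06520413607358932, 0.08156637847423553), 77.4857177734375)
bottle [(array([0.57 , 0.364, 0.003]), 0.69)]
```

View pics/w3.png

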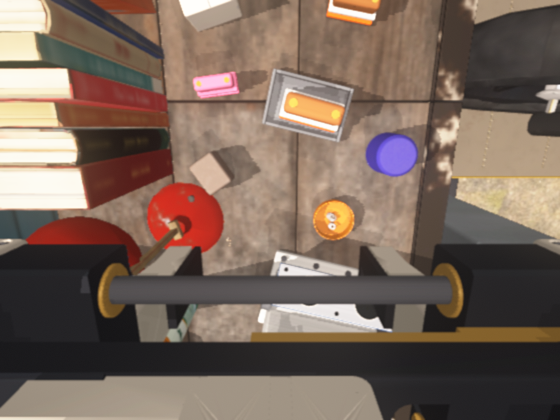

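Wrist: orange wide block in tray at (313,107), small orange look-alike at (352,8), pink at (215,84). Bottle stands at (0.57,0.364) on the mat. Approaching the block, aligned with its length.

```bash
python3 -m crank '[0,0,0,34,14,33,1,0,0,0,34,14,33,1,0,0,0,34,14,33,1,0,0,-0.166,0,0,0,1,0,0,-0.166,0,0,0,1]'; python3 -m crank '[0,0,-0.166,0,0,0,1,0,0,-0.166,0,0,0,1,0,0,-0.166,0,0,0,1,0,0,-0.166,0,0,0,1,0,0,-0.166,0,0,0,1]'; python3 -m crank '[0,0,-0.166,0,0,0,1,0,0,0,0,0,0,1]'; python3 look.py w4 honing_block rest_tray; python3 - <<'E'
from h import *
np.set_printoptions(precision=3,suppress=True)
print(get_obs()["joint_pos"],get_obs()["tool_pos"])
W=eyes.camera_model("wrist")
for t,z in(("honing_block",.075),("rest_tray",.018)):
  for r in spotter.outline_of("wrist",t)[:2]:
    c=np.argwhere(r["region"])[:,::-1]; P=np.array([atz(W,p,z)[:2] for p in c],np.float32); print(t,round(r["p"],2),r["rect"],cv2.minAreaRect(P))
E
```

```text
clock: 10.12
tool_pos: [0.5322, -0.4081, 0.2587]
orientation: [180.0, 0.0, -70.6]
force: [-0.0, -0.2, 0.2]
opening: 0.088
gripper_force: 0.0
clock: 10.75
tool_pos: [0.5328, -0.4075, 0.2595]
orientation: [-180.0, -0.1, -23.0]
force: [0.2, 0.1, 0.5]
opening: 0.0875
gripper_force: 0.0
clock: 11.0
tool_pos: [0.5327, -0.4078, 0.2593]
orientation: [180.0, -0.1, -13.9]
force: [-1.1, -0.5, -0.1]
opening: 0.0876
gripper_force: 0.0
honing_block [([490.0, 179.0], 0.74, array([ 0.468, -0.687,  0.   ])), ([283.0, 71.0], 0.73, array([ 0.668, -0.444,  0.   ])), ([386.0, 201.0], 0.67, array([ 0.471, -0.545,  0.   ]))]
rest_tray [([284.0, 182.0], 0.95, array([ 0.531, -0.412,  0.   ]))]
11.15
[-20.879  19.188   2.911   0.001 -73.689  96.839] [ 0.532 -0.408  0.259]
honing_block 0.81 [263.0, 153.7, 35.0, 76.7] ((0.5330037474632263, -0.4076894521713257), (0.0383136160671711, 0.08942205458879471), 75.0623779296875)
honing_block 0.76 [465.0, 141.8, 77.5, 80.1] ((0.48093777894973755, -0.6556417942047119), (0.1088704988360405, 0.06666611135005951), 14.149934768676758)
rest_tray 0.55 [251.3, 134.1, 66.4, 93.5] ((0.5332978963851929, -0.41361570358276367), (0.08188723772764206, 0.12492319196462631), 77.18984985351562)
```

View pics/w4.png

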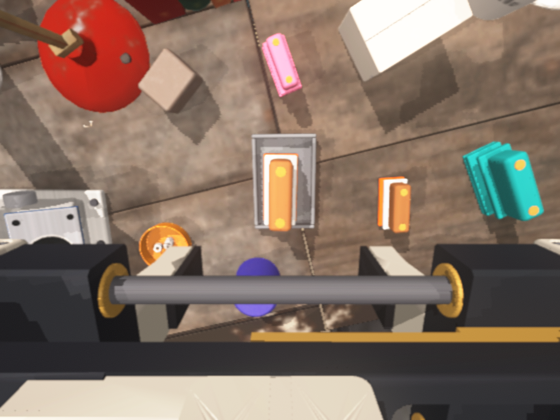

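```bash
python3 - <<'E'
from h import *
np.set_printoptions(precision=4,suppress=True)
W3=np.load("pics/w3.npy",allow_pickle=True).item();W4=np.load("pics/w4.npy",allow_pickle=True).item()
D={}
for n,W,(x0,y0,x1,y1) in(("w3",W3,(270,75,350,135)),("w4",W4,(255,140,312,240))):
    im=cv2.imread(f"pics/{n}.png"); h=cv2.cvtColor(im,cv2.COLOR_BGR2HSV)
    y=cv2.inRange(h,(20,150,150),(35,255,255)); k=np.zeros_like(y);k[y0:y1,x0:x1]=y[y0:y1,x0:x1]
    N,l,s,c=cv2.connectedComponentsWithStats(k); pts=[c[i] for i in range(1,N) if s[i,4]>=5]; print(n,[(p,s[i+1,4]) for i,p in enumerate(pts)])
    D[n]=sorted(pts,key=lambda p:-atz(W,p,.07)[0])
    print([atz(W,p,.075) for p in D[n]])
if len(D["w3"])==len(D["w4"])==2:
    a=[tri([ray(W3,D["w3"][i]),ray(W4,D["w4"][i])]) for i in(0,1)]; print(a)
E
```

```text
w3 [(array([296. , 102.4]), np.int32(10)), (array([331.6667, 114.5556]), np.int32(9)), (array([337.9091, 115.7273]), np.int32(3))]
[array([ 0.5527, -0.4132,  0.075 ]), array([ 0.5035, -0.3975,  0.075 ]), array([ 0.4949, -0.396 ,  0.075 ])]
w4 [(array([281.0274, 171.8082]), np.int32(73)), (array([279.4691, 222.716 ]), np.int32(1))]
[array([ 0.5562, -0.414 ,  0.075 ]), array([ 0.4988, -0.3981,  0.075 ])]
```

```bash
python3 -m crank '[0,0,0.02,-4,-1,40,1,0,0,0,0,0,60,1,0,0,0,0,0,60,1,0,0,0,0,0,40,1,0,0,0,0,0,15,1]'; python3 -m crank '[0,0,0,0,0,0,0.1,0,0,0,0,0,0,0.1,0,0,0,0,0,0,0.1,0,0,0,0,0,0,0.1,0,0,0,0,0,0,0.1]';python3 -m crank '[0,0,0,0,0,0,0.1,0,0,0,0,0,0,0.1,0,0,0,0,0,0,0.1,0,0,0,0,0,0,0.1]'
```

```text
clock: 11.88
tool_pos: [0.5269, -0.4065, 0.0409]
orientation: [-180.0, 0.2, -15.1]
force: [-0.4, -0.2, -0.1]
opening: 0.0876
gripper_force: 0.0
clock: 12.5
tool_pos: [0.5285, -0.4072, 0.0441]
orientation: [180.0, -0.0, -15.1]
force: [-0.3, 0.5, 0.4]
opening: 0.0434
gripper_force: 0.0
clock: 13.0
tool_pos: [0.5284, -0.4071, 0.0436]
orientation: [180.0, -0.0, -15.1]
force: [-0.0, 0.8, 1.5]
opening: 0.028
gripper_force: 30.0
```

```bash
python3 -m crank '[0,0,0,0,0,-20,0.1,0,0,0,0,0,-50,0.1,0,0,0,0,0,-60,0.1,0,0,0,0,0,-60,0.1,0,0,0,-10,-20,-50,0.1]'; python3 -m crank '[0,0,0,-23,-49,0,0.1,0,0,0,-23,-49,0,0.1,0,0,0,-23,-49,0,0.1,0,0,0,-23,-49,0,0.1,0,0,0,-23,-49,0,0.1]'; python3 -m crank '[0,0,-0.02,-19,-45,0,0.1,0,0,0,0,0,0,0.1,0,0,0,0,0,0,0.1]'; python3 - <<'E'
from fit import *
np.set_printoptions(precision=4,suppress=True)
W=eyes.camera_model("wrist"); cv2.imwrite("pics/w5.png",eyes.snapshot("wrist")); np.save("pics/w5.npy",W,allow_pickle=True)
for t,sg,p0 in(("deck_red",1,(.511,-.016,-.245)),("deck_blue",-1,(.4845,-.125,-.245))):
    for r in spotter.outline_of("wrist",t)[:1]:
        print(t,r["rect"],fit(W,r["region"],sg,p0))
o=get_obs();print(o["clock"],o["tool_pos"],o["joint_pos"])
E
```

```text
clock: 13.62
tool_pos: [0.5236, -0.3856, 0.2849]
orientation: [-180.0, 0.0, -15.1]
force: [1.0, 0.3, -3.6]
opening: 0.0279
gripper_force: 30.0
clock: 14.25
tool_pos: [0.4754, -0.117, 0.2829]
orientation: [-180.0, 0.1, -15.1]
force: [1.4, -0.7, -3.1]
opening: 0.0277
gripper_force: 30.0
clock: 14.62
tool_pos: [0.4695, -0.0701, 0.2832]
orientation: [180.0, 0.0, -13.9]
force: [0.7, -0.2, -3.0]
opening: 0.028
gripper_force: 30.0
deck_red [197.5, 70.0, 54.8, 174.2] (array([ 0.5112, -0.0161]), np.float64(-15.515769741380149), np.float64(-0.900972485768501))
deck_blue [302.1, 68.3, 52.6, 176.0] (array([ 0.4839, -0.1265]), np.float64(-12.45209669832873), np.float64(-0.8153575615474795))
14.775 [ 0.4697 -0.0711  0.2832] [ 15.1999  -0.6952 -18.1562  -0.0045 -72.5854  60.8058]
```

View pics/w5.png

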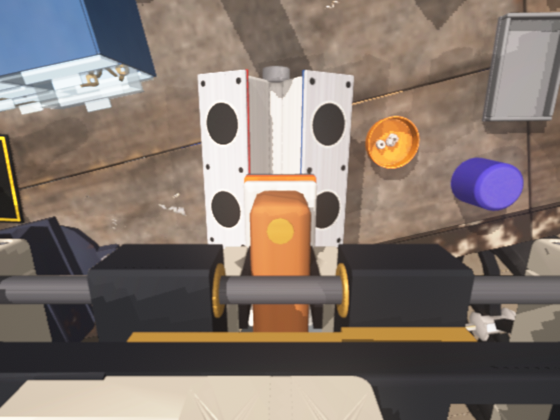

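Wrist: red deck spans (199–250, 70–245), blue (300–353, 73–245), symmetric about the held block; the tub, cap and tray are undisturbed.

```bash
cat > goal.py <<'E'
from h import *
import sys
np.set_printoptions(precision=4,suppress=True)
def goal(deck,s,d,off=.0386,yaw=-14.0):
    y=np.radians(yaw); u=np.array([np.cos(y),np.sin(y),0]); h=np.array([-np.sin(y),np.cos(y),0]); sg=1 if deck=="red" else -1
    C=np.array([.511,-.0161,.095]) if sg>0 else np.array([.4842,-.1255,.095])
    n=h*.5*sg+[0,0,.866]; Rt=np.c_[u,-np.cross(n,u),-n]
    o=get_obs(); T=toolR(); p=C+s*u+(d+off)*n
    print("turn",(T.inv()*R.from_matrix(Rt)).as_rotvec(),"shift now",T.inv().apply(p-o["tool_pos"])*1000,"shift goalframe",Rt.T@(p-o["tool_pos"])*1000,"F deck",Rt.T@o["force"],"t",o["clock"],o["joint_pos"])
goal(sys.argv[1],float(sys.argv[2])/1000,float(sys.argv[3])/1000)
E
python3 -m crank '[0,0,0,-14,-56,0,0.1,0,0,0,-14,-56,0,0.1,-0.1745,0,0,0,0,0,0.1,-0.1745,0,0,0,0,0,0.1,-0.1745,0,0,0,0,0,0.1]'; python3 -m crank '[0,0,0,0,0,0,0.1]'; python3 goal.py red -55 20
```

```text
clock: 15.4
tool_pos: [0.4703, 0.045, 0.2842]
orientation: [149.8, -0.1, -14.0]
force: [1.2, -1.1, -4.5]
opening: 0.028
gripper_force: 30.0
clock: 15.52
tool_pos: [0.4699, 0.046, 0.281]
orientation: [149.7, 0.2, -13.8]
force: [-0.4, 0.7, -3.2]
opening: 0.028
gripper_force: 30.0
turn [0.0057 0.0016 0.004 ] shift now [  0.2735 -50.1731 127.3481] shift goalframe [ -0.1265 -49.4399 127.6315] F deck [-0.5085 -2.0579  2.4652] t 15.525 [ 43.1193  10.1676 -19.4637  15.8595 -86.7106  28.4421]
```

```bash
python3 -m crank '[0.005,0.001,0.004,0,-25,42,0.1,0,0,0,0,-25,42,0.1,0,0,0,0,0,43,0.1,0,0,0,0,0,0,0.1,0,0,0,0,0,0,0.1]'; python3 goal.py red -55 0; python3 - <<'E'
from h import *
cv2.imwrite("pics/s6.png",cv2.resize(eyes.snapshot("side")[140:250,180:330],None,fx=4,fy=4))
E
```

```text
clock: 16.15
tool_pos: [0.4661, 0.0259, 0.1493]
orientation: [150.4, -0.2, -14.2]
force: [-0.7, 0.6, -2.5]
opening: 0.0279
gripper_force: 30.0
turn [-0.0076 -0.0024 -0.0046] shift now [-1.3335 -1.1464 23.386 ] shift goalframe [-1.2726 -1.3291 23.3792] F deck [-0.7945 -1.616   1.906 ] t 16.15 [ 41.4741  15.5718 -31.5279  17.5803 -68.8189  24.1225]
```

View pics/s6.png

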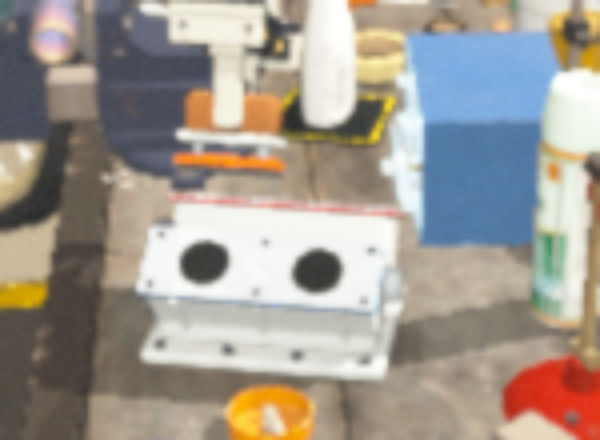

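Side: bottle stands on the mat; the block hovers above the red deck, its end level with the deck end at column ~173. Lowering.

```bash
python3 -m crank '[0,0,0,-1,-1,10,0.1,0,0,0,0,0,6,0.1,0,0,0,0,0,3,0.1,0,0,0,0,0,0,0.1]'; python3 goal.py red -55 0; python3 -m crank '[0,0,0,0,0,2,0.1,0,0,0,0,0,0,0.1]';python3 goal.py red -55 0; python3 -m crank '[0,0,0,0,0,2,0.1,0,0,0,0,0,0,0.1]';python3 goal.py red -55 0
```

```text
clock: 16.7
tool_pos: [0.4619, 0.0178, 0.1313]
orientation: [150.3, -0.2, -14.1]
force: [0.3, 0.6, -3.5]
opening: 0.028
gripper_force: 30.0
turn [-0.0048 -0.0016 -0.0025] shift now [0.822  0.0192 3.3691] shift goalframe [0.8275 0.0051 3.3678] F deck [ 0.114  -2.2654  2.6767] t 16.7 [ 41.0703  16.3372 -33.6257  18.1685 -66.1734  23.5569]
clock: 16.95
tool_pos: [0.4617, 0.0169, 0.1297]
orientation: [150.3, -0.2, -14.1]
force: [-0.2, -0.0, -3.3]
opening: 0.0278
gripper_force: 30.0
turn [-0.005  -0.0017 -0.0026] shift now [0.8002 0.0598 1.4782] shift goalframe [0.8026 0.0544 1.4771] F deck [-0.2337 -1.5606  2.8614] t 16.95 [ 41.      16.406  -33.817   18.2381 -65.8989  23.5103]
clock: 17.2
tool_pos: [0.4618, 0.0161, 0.1283]
orientation: [150.3, -0.2, -14.1]
force: [-0.5, 1.7, 1.0]
opening: 0.0279
gripper_force: 30.0
turn [-0.0053 -0.0023 -0.0026] shift now [ 0.532   0.1272 -0.0786] shift goalframe [ 0.5314  0.129  -0.0792] F deck [-0.8575 -0.8298 -1.5774] t 17.2 [ 40.934   16.4635 -33.9848  18.3319 -65.6405  23.4618]
```

```bash
python3 -m crank '[-0.005,-0.002,-0.002,0,0,3,0.1,0,0,0,0,0,2,0.1,0,0,0,0,0,0,0.1]';python3 goal.py red -55 0
```

```text
clock: 17.58
tool_pos: [0.4613, 0.0138, 0.1238]
orientation: [150.0, -0.0, -14.0]
force: [-1.4, 5.7, 4.8]
opening: 0.0279
gripper_force: 30.0
turn [-0.0005 -0.0004 -0.0006] shift now [ 0.4686  0.3392 -5.1898] shift goalframe [ 0.4662  0.3423 -5.1897] F deck [-2.7314 -2.1138 -6.8096] t 17.575 [ 40.7873  16.8739 -34.3484  18.5272 -65.173   23.4027]
```

```bash
python3 -m crank '[0,0,0,5,0,-0.3,0.1,0,0,0,10,0,0,0.1,0,0,0,10,0,0,0.1]';python3 goal.py red 55 0
```

```text
clock: 17.95
tool_pos: [0.4851, 0.0076, 0.124]
orientation: [150.0, 0.0, -14.0]
force: [-3.5, 6.2, 4.2]
opening: 0.0283
gripper_force: 30.0
turn [ 0.      0.0006 -0.0004] shift now [85.8665 -0.0473 -5.1918] shift goalframe [85.8699 -0.0091 -5.1364] F deck [-4.9402 -2.3939 -6.2262] t 17.95 [ 38.4542  18.5214 -32.1461  19.5675 -65.2724  25.159 ]
```

```bash
python3 -m crank '[0,0,0,12,0,0,0.1,0,0,0,12,0,0,0.1,0,0,0,12,0,0,0.1,0,0,0,12,0,0,0.1]';python3 goal.py red 55 0; python3 -m crank '[0,0,0,12,0,0,0.1,0,0,0,12,0,0,0.1,0,0,0,10,0,0,0.1,0,0,0,0,0,0,0.1]';python3 goal.py red 55 0
```

```text
clock: 18.45
tool_pos: [0.5316, -0.0042, 0.1239]
orientation: [150.0, 0.0, -14.1]
force: [-3.4, 5.2, 5.2]
opening: 0.028
gripper_force: 30.0
turn [ 0.0003  0.0009 -0.0005] shift now [37.8515 -0.1184 -5.3   ] shift goalframe [37.8565 -0.0998 -5.2643] F deck [-4.5889 -1.1046 -6.5869] t 18.45 [ 34.4157  21.7562 -27.5946  21.3313 -65.6188  28.3371]
clock: 18.95
tool_pos: [0.5655, -0.0124, 0.1242]
orientation: [150.0, -0.0, -14.0]
force: [2.3, 2.8, 5.0]
opening: 0.028
gripper_force: 30.0
turn [ 0.0002 -0.0005 -0.0007] shift now [ 3.0009 -0.0483 -4.9543] shift goalframe [ 2.9983 -0.0471 -4.9558] F deck [ 1.5872 -0.3287 -6.0121] t 18.95 [ 31.8686  24.084  -24.0664  22.4255 -66.0621  30.491 ]
```

```bash
python3 -m crank '[0,0,0,3.5,0,0,0.1,0,0,0,0,0,0,0.1]';python3 goal.py red 55 0;  python3 -m crank '[0,0,0,0,0,-20,0.1,0,0,0,0,0,-50,0.1,0,0,0,0,0,-50,0.1,0,0,0,0,0,-30,0.1,0,0,0,0,0,0,0.1]'; python3 goal.py blue -55 60
```

```text
clock: 19.2
tool_pos: [0.5679, -0.0132, 0.124]
orientation: [150.0, 0.0, -14.0]
force: [-2.9, 5.3, 5.1]
opening: 0.0277
gripper_force: 30.0
turn [ 0.0003  0.0004 -0.0005] shift now [ 0.5228 -0.1197 -5.1591] shift goalframe [ 0.525  -0.1207 -5.1587] F deck [-4.0982 -1.2676 -6.6016] t 19.2 [ 31.6648  24.2831 -23.7651  22.4541 -66.1349  30.705 ]
clock: 19.82
tool_pos: [0.5868, 0.0606, 0.2544]
orientation: [150.1, -0.1, -14.0]
force: [-0.2, -0.3, -3.6]
opening: 0.0278
gripper_force: 30.0
turn [ 1.0449 -0.0017  0.0002] shift now [-109.7201  184.0917  190.8698] shift goalframe [-109.5577  257.5852  -63.2723] F deck [-0.124   2.0332  2.9254] t 19.825 [ 36.6464  21.3836  -8.3337  18.5669 -84.479   33.5463]
```

```bash
python3 -m crank '[0.1745,0,0,0,0,0,0.1,0.1745,0,0,0,0,0,0.1,0.1745,0,0,0,0,0,0.1,0.1745,0,0,0,0,0,0.1,0.1745,0,0,0,0,0,0.1]'; python3 -m crank '[0.1725,0,0,0,0,0,0.1,0,0,0,0,0,-50,0.1,0,0,0,-18,43,-13,0.1,0,0,0,-18,43,0,0.1,0,0,0,-18,43,0,0.1]';python3 goal.py blue -55 20
```

```text
clock: 20.45
tool_pos: [0.5846, 0.0591, 0.2522]
orientation: [-159.8, 0.1, -14.1]
force: [-0.7, -1.8, -5.4]
opening: 0.0282
gripper_force: 30.0
clock: 21.08
tool_pos: [0.4962, -0.0675, 0.2414]
orientation: [-150.1, 0.2, -14.1]
force: [0.1, -0.3, -3.5]
opening: 0.0282
gripper_force: 30.0
turn [ 0.0025  0.002  -0.0041] shift now [-52.0336 124.6146  38.9862] shift goalframe [-52.6189 124.4957  38.5687] F deck [0.1834 1.9678 2.9306] t 21.075 [-10.4513   6.9654  -9.5334 -31.1159 -74.1003  95.1303]
```

```bash
python3 -m crank '[0,0,0,-17.5,41.5,0,0.1,0,0,0,-17.5,41.5,0,0.1,0,0,0,-17.5,41.5,0,0.1,0,0,0,0,0,30,0.1,0,0,0,0,0,8,0.1]'; python3 -m crank '[0,0,0,0,0,0,0.1]'; python3 goal.py blue -55 0; python3 - <<'E'
from h import *
cv2.imwrite("pics/s7.png",cv2.resize(eyes.snapshot("side")[140:250,180:330],None,fx=4,fy=4))
E
```

```text
clock: 21.7
tool_pos: [0.4238, -0.1392, 0.1464]
orientation: [-150.1, 0.4, -14.2]
force: [-0.8, 1.0, -2.6]
opening: 0.028
gripper_force: 30.0
clock: 21.82
tool_pos: [0.4258, -0.1396, 0.1485]
orientation: [-150.1, 0.1, -14.0]
force: [0.4, -0.1, -2.8]
opening: 0.0275
gripper_force: 30.0
turn [ 0.0022  0.0018 -0.0014] shift now [-1.705   2.6403 21.6127] shift goalframe [-1.747   2.6853 21.6033] F deck [0.3838 1.4637 2.426 ] t 21.825 [-21.228   11.0248 -17.8704 -32.005  -68.741  111.0688]
```

View pics/s7.png

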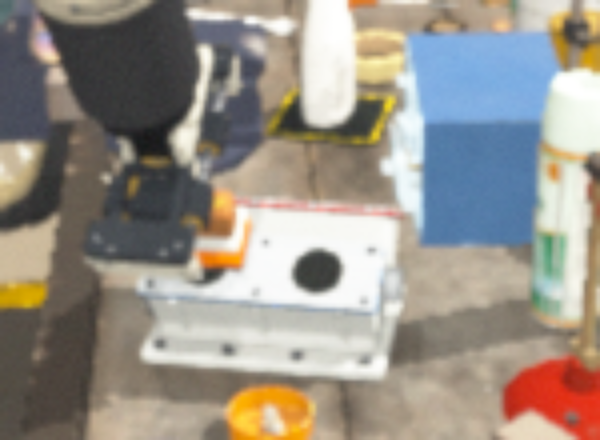

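Side: block hovers over the blue deck's near (cover) end, right end at (245,250), mid-deck. Lowering.

```bash
python3 -m crank '[0.002,0.002,-0.001,-2,2.6,9,0.1,0,0,0,0,0,6,0.1,0,0,0,0,0,3,0.1,0,0,0,0,0,0,0.1]'; python3 goal.py blue -55 0; python3 -m crank '[0,0,0,0,0,2,0.1,0,0,0,0,0,0,0.1]';python3 goal.py blue -55 0; python3 -m crank '[0,0,0,0,0,2,0.1,0,0,0,0,0,0,0.1]';python3 goal.py blue -55 0
```

```text
clock: 22.38
tool_pos: [0.4264, -0.1327, 0.1322]
orientation: [-150.0, -0.1, -14.0]
force: [0.3, -0.4, -2.7]
opening: 0.028
gripper_force: 30.0
turn [ 0.0001 -0.0021  0.0006] shift now [-0.6599  0.4187  4.138 ] shift goalframe [-0.6509  0.4196  4.1393] F deck [0.3693 1.6153 2.1563] t 22.375 [-20.6993  11.8293 -19.2016 -32.7885 -66.5297 112.0808]
clock: 22.62
tool_pos: [0.4267, -0.1319, 0.1306]
orientation: [-150.0, -0.1, -14.0]
force: [0.1, -0.5, -4.1]
opening: 0.0277
gripper_force: 30.0
turn [ 0.0001 -0.0024  0.0005] shift now [-0.7129  0.3628  2.2637] shift goalframe [-0.7072  0.3634  2.2654] F deck [0.1801 2.4723 3.3577] t 22.625 [-20.6102  11.9178 -19.3263 -32.8663 -66.2912 112.1307]
clock: 22.88
tool_pos: [0.4271, -0.1312, 0.1292]
orientation: [-150.0, -0.2, -14.0]
force: [-1.2, -1.8, 1.3]
opening: 0.028
gripper_force: 30.0
turn [ 0.0004 -0.0028  0.001 ] shift now [-0.927   0.365   0.6533] shift goalframe [-0.9248  0.3662  0.6558] F deck [-0.7295  1.0489 -2.161 ] t 22.875 [-20.5107  11.9939 -19.425  -32.9199 -66.0726 112.1856]
```

```bash
python3 -m crank '[0,-0.0025,0,0,0,2.5,0.1,0,0,0,0,0,2,0.1,0,0,0,0,0,0,0.1]';python3 goal.py blue -55 0
```

```text
clock: 23.25
tool_pos: [0.4276, -0.1289, 0.1252]
orientation: [-150.0, -0.0, -14.0]
force: [-1.6, -1.7, 3.8]
opening: 0.028
gripper_force: 30.0
turn [ 0.0003 -0.0003  0.0009] shift now [-0.9489  0.3643 -3.9934] shift goalframe [-0.9499  0.3637 -3.9931] F deck [-1.1076 -0.1397 -4.3579] t 23.25 [-20.2445  12.2989 -19.6366 -33.0455 -65.6482 112.2541]
```

```bash
for i in 1 2 3; do python3 -m crank '[0,0,0,0,0,0,0.1]' | grep force:; done; python3 goal.py blue -55 0
```

```text
force: [-1.0, -1.7, 5.3]
gripper_force: 30.0
force: [-0.8, -1.4, 5.5]
gripper_force: 30.0
force: [-0.8, -3.0, 4.5]
gripper_force: 30.0
turn [ 0.0002 -0.0004  0.0007] shift now [-0.9465  0.3634 -4.0769] shift goalframe [-0.948   0.3632 -4.0764] F deck [-0.0127  0.3999 -5.4221] t 23.625 [-20.2483  12.3035 -19.6421 -33.0577 -65.639  112.2552]
```

```bash
python3 -m crank '[0,0,0,5,0,0.3,0.1,0,0,0,10,0,0,0.1,0,0,0,12,0,0,0.1,0,0,0,12,0,0,0.1]';python3 goal.py blue 55 0;python3 -m crank '[0,0,0,12,0,0,0.1,0,0,0,12,0,0,0.1,0,0,0,12,0,0,0.1,0,0,0,12,0,0,0.1]';python3 goal.py blue 55 0
```

```text
clock: 24.12
tool_pos: [0.4642, -0.138, 0.1242]
orientation: [-150.0, 0.2, -13.9]
force: [-6.6, -2.9, 4.9]
opening: 0.028
gripper_force: 30.0
turn [ 0.0002  0.003  -0.0003] shift now [71.3778 -0.0646 -5.0132] shift goalframe [71.3923 -0.0438 -4.802 ] F deck [-5.6737  1.393  -6.4551] t 24.125 [-19.7208  15.3336 -15.5666 -32.8357 -66.4531 111.1338]
clock: 24.62
tool_pos: [0.5108, -0.1497, 0.1242]
orientation: [-150.0, 0.2, -13.9]
force: [-5.5, -3.0, 5.0]
opening: 0.0278
gripper_force: 30.0
turn [ 0.0002  0.003  -0.0004] shift now [23.3461 -0.1402 -4.881 ] shift goalframe [23.3606 -0.132  -4.8113] F deck [-4.649   1.2302 -6.439 ] t 24.625 [-19.1738  18.9488 -10.24   -32.5461 -67.6377 109.6909]
```

```bash
python3 -m crank '[0,0,0,12,0,0,0.1,0,0,0,10.5,0,0,0.1,0,0,0,0,0,0,0.1,0,0,0,0,0,0,0.1]';python3 goal.py blue 55 0
```

```text
clock: 25.12
tool_pos: [0.5337, -0.1557, 0.1246]
orientation: [-150.1, -0.0, -14.0]
force: [-1.9, -4.7, 2.9]
opening: 0.0279
gripper_force: 30.0
turn [ 0.0011 -0.0005  0.0004] shift now [-0.3212 -0.2014 -4.3317] shift goalframe [-0.3235 -0.2059 -4.3312] F deck [-0.6728  2.8676 -5.0093] t 25.125 [-18.9479  20.5878  -7.6393 -32.3989 -68.1389 109.0073]
```

```bash
python3 -m crank '[0,0,0,0,0,-20,0.1,0,0,0,0,0,-50,0.1,0,0,0,0,0,-50,0.1,0,0,0,0,0,-50,0.1,-0.1745,0,0,0,0,0,0.1]'; python3 -m crank '[-0.1745,0,0,0,0,0,0.1,-0.1745,0,0,0,0,0,0.1,0,0,0,0,0,0,0.1,0,0,0,0,0,0,0.1]'; cat > tray.py <<'E'
from h import *
np.set_printoptions(precision=4,suppress=True)
o=get_obs();T=toolR();G=R.from_euler("xyz",[180,0,-14.5],degrees=True)
print((T.inv()*G).as_rotvec(),T.inv().apply(np.array([.530,-.410,.0436])-o["tool_pos"])*1000,o["clock"],o["joint_pos"])
E
python3 tray.py
```

```text
clock: 25.75
tool_pos: [0.5122, -0.2437, 0.2742]
orientation: [-160.2, -0.1, -14.5]
force: [0.6, 1.2, -5.4]
opening: 0.0279
gripper_force: 30.0
clock: 26.25
tool_pos: [0.5127, -0.2366, 0.2719]
orientation: [-179.9, 0.0, -13.9]
force: [1.0, 0.4, -3.5]
opening: 0.028
gripper_force: 30.0
[-0.0022  0.0008  0.0098] [ 58.7089 164.623  227.923 ] 26.25 [ -5.0086   8.6803  -9.2995  -0.137  -72.0468  81.1112]
```

```bash
python3 -m crank '[-0.002,0.001,0.01,19.5,55,0,0.1,0,0,0,19.5,55,0,0.1,0,0,0,19.5,55,20,0.1,0,0,0,0,0,55,0.1,0,0,0,0,0,55,0.1]'; python3 -m crank '[0,0,0,0,0,45,0.1,0,0,0,0,0,30,0.1,0,0,0,0,0,0,0.1,0,0,0,0,0,0,0.1]'; python3 tray.py
```

```text
clock: 26.88
tool_pos: [0.5276, -0.4147, 0.1402]
orientation: [-180.0, -0.1, -14.9]
force: [0.9, 0.0, -4.0]
opening: 0.0278
gripper_force: 30.0
clock: 27.38
tool_pos: [0.5294, -0.4138, 0.0685]
orientation: [179.9, -0.2, -14.6]
force: [0.6, -0.1, -2.3]
opening: 0.0282
gripper_force: 30.0
[ 0.0021 -0.0028 -0.0024] [-0.4756 -3.8906 24.9125] 27.375 [-21.3681  27.4935 -10.6347   0.1294 -51.7005  96.6487]
```

```bash
python3 -m crank '[0,0,0,1,-1,14,0.1,0,0,0,0,0,7,0.1,0,0,0,0,0,2,0.1,0,0,0,0,0,0,0.1]'; python3 -m crank '[0,0,0,0,0,1.5,0.1,0,0,0,0,0,0,0.1]'
```

```text
clock: 27.88
tool_pos: [0.5304, -0.4116, 0.0443]
orientation: [179.9, -0.1, -14.5]
force: [0.4, -0.6, -3.4]
opening: 0.0281
gripper_force: 30.0
clock: 28.12
tool_pos: [0.5308, -0.4118, 0.0434]
orientation: [179.9, -0.1, -14.5]
force: [-0.6, 1.7, 0.2]
opening: 0.0278
gripper_force: 30.0
```

Touching down; release and retreat.

```bash
python3 -m crank '[0,0,0,0,0,0,0.9,0,0,0,0,0,0,0.9,0,0,0,0,0,0,0.9,0,0,0,0,0,0,0.9]'; python3 -m crank '[0,0,0,0,0,-15,1,0,0,0,0,0,-40,1,0,0,0,0,0,-60,1,0,0,0,0,0,-60,1,0,0,0,-10,0,-60,1]';python3 -m crank '[0,0,0,0,0,0,1,0,0,0,0,0,0,1]'; python3 - <<'E'
from h import *
a=eyes.snapshot("side")[130:340,170:360]; b=eyes.snapshot("wrist")
o=np.hstack([cv2.resize(a,(440,486)),cv2.resize(b[60:280,180:343],(360,486))]); cv2.imwrite("pics/f.png",o)
E
```

```text
clock: 28.62
tool_pos: [0.5303, -0.4117, 0.0427]
orientation: [179.9, -0.1, -14.6]
force: [-0.6, -0.5, 0.9]
opening: 0.0621
gripper_force: 0.0
clock: 29.25
tool_pos: [0.5203, -0.4086, 0.2809]
orientation: [179.9, -0.1, -14.5]
force: [0.3, 0.1, -0.3]
opening: 0.0872
gripper_force: 0.0
clock: 29.5
tool_pos: [0.5203, -0.4084, 0.2787]
orientation: [179.9, -0.2, -14.6]
force: [-0.9, -0.3, -0.8]
opening: 0.0877
gripper_force: 0.0
```

View pics/f.png

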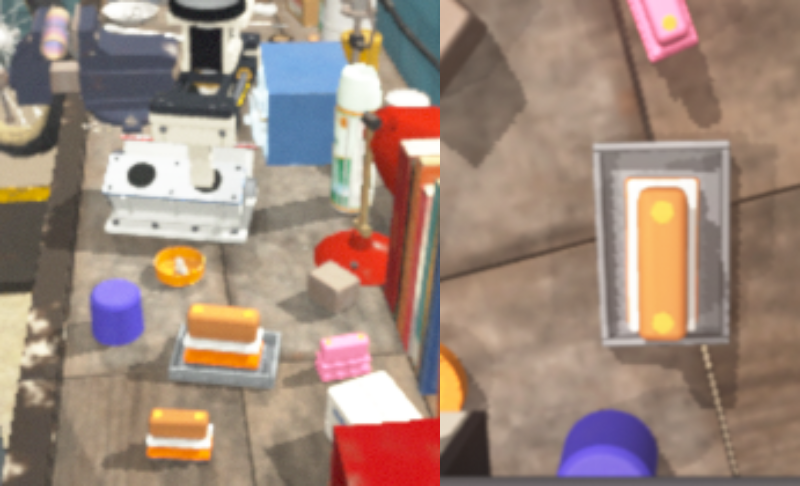

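The block stands level in its tray (wrist crop at (662,260)) and the tub, cap, steel block and look-alikes are untouched.

```bash
python3 -c "
from plant import ctrl
print(ctrl.close_job())"
```

```text
the job is handed in; nothing more can be done
None
```

The job is handed in after about 30 of the 72 s: the bottle stands on the mat, the red deck and then the blue deck were each stroked end to end with the sole about half-way in (estimated from wrist force and tool height), and the block is back in its tray with the other things undisturbed as far as the pictures show.

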